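# Park the sieve shaker's belt tensioner at its set tab

## Task

Make the sieve shaker's belt drive ready for a new belt. Lift the white belt guard up and off its two hooks and stand it upright on the clear patch of table to the right of the shaker; then throw the pawl over to the left so that it lies against the toothed quadrant, and push the sprung tensioner arm to the right until the pawl holds it in the notch whose scale reading is nearest to the set tab. Let go there, with the arm parked on the pawl, and leave the set tab and the other things on the table where they are.

Things in the scene. Friction and masses are not known exactly. Their poses are not given: they have to be found in the camera images.
- shaker: Sieve shaker, fixed: light grey steel housing 170 deep x 330 wide x 300 mm high, a stack of brass sieves clamped on its deck. Origin: on the table at the middle of the foot of its flat front face; -x points out of that face to the robot, y to the left as seen from there. On the face, belt off: two pulleys at left (29 mm proud), tensioner arm in the middle, pawl at right, scale below.
- deck_edge (a point): Middle of the lower front edge of the aluminium sieve deck, 310 mm wide, which overhangs the front face by 60 mm, its underside 338 mm above the table. Because of it a tool that points straight down cannot work at the face: tilt it 25 to 45 degrees, fingers pointing forward and down.
- guard: Belt guard: white sheet-steel box, open at back and below, 75 deep x 210 wide x 165 mm high, 0.26 to 0.5 kg, black upright bar handle in front. It hangs over the drive by two wire loops on hooks. Origin: centre of its underside, 68 mm above the table while hung; front to -x, z up. It stands steadily on its lower edges (origin z = 0).
- guard_grip (a point): Middle of the guard's handle bar: upright, 14 wide x 12 deep x 94 mm high, its axis 38 mm in front of the guard's front sheet; 75.5 mm in front of the guard's origin and 90 mm above it. Grip it across its 14 mm width. Clear table to stand the guard on: 170 to 400 mm right of the shaker's middle, 40 to 150 mm in front of its face.
- guard_hook (a point): Top of the right one of two upturned hooks (8 mm bar, 22 mm out of the face, 16 mm high at the end; the other is 150 mm to the left), each through a 6 mm wire loop at the guard's top rear edge. To free the loops lift the guard straight up 18 to 22 mm (under 12 does not clear the hook ends, over 27 jams the guard's top under the hooks), then draw it straight out 30 mm or more.
- pawl_knob (a point): Point on the axis of the pawl's knob, a black round stud 15 mm across that stands straight out of the face (it spans 30 to 56 mm in front of the face; this point 45 mm). It swings on a circle of 42 mm about the pawl's pivot below it.
- pawl (a joint): Swing of the pawl, a steel finger 60 mm long pivoted at its foot (64 mm right of and 55 mm below the arm's pivot). 0 = thrown out, leaning 16 deg to the right; 0.64 rad = in, leaning left on the toothed quadrant. No spring: gravity holds it on either side; past upright (0.28) it falls over. When in it rides over the teeth (0.50 at a crest) as the arm goes right, and stops the arm's return.
- pivot_axis (a point): Point on the tensioner arm's pivot axis, 45 mm in front of the face, 185 mm above the table. The axis is level and square to the face.
- push_stud (a point): Point on the axis of the arm's push stud, a dark steel round stud 15 mm across at the belt roller, 85 mm from the arm's pivot axis; it spans 29 to 58 mm in front of the face (this point 45 mm). Push it from its left side to the right, along its circle about pivot_axis; 4 N at rest, 9 N at 0.9 rad, a few N more when moved briskly.
- tension_arm (a joint): Swing of the arm: 0 = at rest, 33 deg left of straight down; grows to the right, stop at 1.15 rad. A damped spring returns it. With the pawl in, notches hold it at 0.30, 0.45, 0.61, 0.77 and 0.92 rad; the pawl drops in once the arm is 0.04 rad past a notch and on letting go the arm falls back onto it. An arm pushed too far returns only after the pawl is thrown out.
- pointer_tip (a point): Tip of the arm's black pointer at the inner edge of the scale (an aluminium arc with black ticks at the notch pitch, 9 deg, centred on the arm's pivot), 124 mm from the pivot axis, 5 mm in front of the face.
- tab_mark (a point): Spot on the scale's inner edge at which the set tab points, 124 mm from the arm's pivot axis. The tab is a dark steel clip, 13 x 12 x 20 mm, clamped on the scale's lower edge, with a wedge pointing inward. With the pointer's tip here joint tension_arm equals joint set_tab.
- set_tab (a joint): Place of the set tab along the scale, in the measure of joint tension_arm (0.36 to 0.90 rad). Clamped; not to be shifted.
- wash_bottle: Bystander: white wash bottle with a bent spout, 66 mm across, 213 mm high, left in front; origin at the centre of its underside.
- mallet: Bystander: rubber mallet, 256 mm long, 53 mm high, lying to the left in front of the shaker; origin at the middle of its length on the table.

How it is judged:
On the way, in this order (a step that is already met when the one before it is completed fails the run):
1. the guard is off its hooks and stands upright on the table to the right of the shaker, let go (height (world z) of guard below 0.012 m and angle between guard's own z axis and vertical below 0.12 rad and y of guard in the frame of shaker below -0.17 m and linear speed of guard below 0.03 m/s and contact force between guard and shaker below 0.2 N and contact force between the fingers and guard below 0.2 N), for 0.2 s.
2. the pawl lies over to the left against the toothed quadrant (value of joint pawl above 0.45 rad), for 0.2 s.
3. the tensioner arm is pushed to the right up to the set tab's reading (distance between pointer_tip and tab_mark below 0.02 m and value of joint pawl above 0.45 rad), for 0.1 s.
At the end, for the whole second after the job is handed in: The guard stands upright on the table, its middle at least 170 mm to the right of the shaker's, at rest and free; the pawl is in (over 0.45 rad); the arm rests in a notch, held by the pawl alone, its pointer within 13 mm of the set tab's mark; the tab is where it was (all of step 1 and value of joint pawl above 0.45 rad and distance between pointer_tip and tab_mark below 0.013 m and velocity of joint tension_arm between -0.05 and 0.05 rad/s and contact force between the fingers and tension_arm below 0.1 N and contact force between the fingers and pawl below 0.1 N); the robot touches nothing.
It fails at once if the set tab is shifted along the scale by more than 3 mm (distance of tab_mark from where it was at the start of the episode above 0.003 m).
It fails at once if one of the other listed things on the table is moved by more than 30 mm (distance of any of wash_bottle, mallet from where it was at the start of the episode above 0.03 m).
It also fails if it takes over 58 s, if anything falls off the work surface, if the arm or the gripper's body presses on something with over 40 N, if the wrist force passes 120 N, or if a joint passes its speed limit or range.

## Robot

A 6-joint arm with a two-finger parallel gripper is mounted at the origin on a cart in front of the work surface, level with it; the furniture and walls round the work are solid. World frame = base frame: x ahead of the robot, y to its left, z up, the work surface at z = 0. Lengths are in m, angles in rad, forces in N, time in s.
With the tool pointing down it reaches from about 0.3 to 0.75 m from the base axis. Payload 8.5 kg.
Tool frame: the origin (TCP) lies at the very end of the fingers, on their centre line; the grasp point (between the pads) lies 19 mm behind it; z points along the fingers, y is the line along which they close (so a half turn about z gives the same grasp; the last joint's range is limited). The gripper opens to 85 mm and grips with 20 to 120 N. Pads are 22 mm wide; open, the fingers measure 114 mm over their backs; the gripper's body (76 mm by 85 mm) begins 54 mm behind the grasp point. The pads swing forward as they close: fully open they stand 13 mm farther back than shut.
Start: joints at [-1.387, 0.381, 1.297, -0, 1.464, -0.215], TCP at [0.214, -0.507, 0.231] pointing down, gripper open.
Joint ranges: [-3.11, 3.11], [-0.89, 2.33], [0.22, 2.48], [-1.42, 4.56], [0.17, 2.85], [-2.88, 2.88]. Speed limits (rad/s): [2.39, 2.39, 3.14, 3.14, 3.14, 3.14].

## Interface

Orientations are given as [roll, pitch, yaw] about the fixed x, y, z axes, in that order (R = Rz(yaw) Ry(pitch) Rx(roll)).
In Python, from workcell import status, optics, order gives the robot as it stands.
- The arm moves only by the tool jog_arm, never from a script. Its argument "deltas" is text: rows parted by semicolons, each of 7 numbers parted by spaces: the shift along the tool's x, y, z in cm, then the turn, a rotation vector about the tool's x, y, z in rad, then the finger opening in cm, from 0 to 8.54. In form: dx dy dz wx wy wz claw; .... A call has 1 to 8 rows; each row shifts and turns the commanded pose from where the row before left it, along the tool's axes as they then stand; what a row does not reach is not made up. A row lasts 1/8 s, in which the tool goes at most 62.5 mm and 10.7 degrees, less where a joint would pass 70% of its speed; a pose out of reach is approached as far as the arm can. A call with a gripper value outside its range is refused whole. The fingers move at their own pace and stop on an object; "squeeze" is the grip in N (left out, the last holds). Time passes only in rows, so rows that do not move let the fingers close. It gives the time, the measured TCP pose, the force, the opening and the grip force at its end, in the units of the state.
- status.get_state(): the state, without advancing time (a new reading comes with each control period).
- optics.capture(name): name is "side" or "top"; returns a dict with "img" (480x640x3 uint8, red, green, blue), "fx", "fy", "cx", "cy" (pixels), "world_to_cam" (4x4, takes a point from world to camera coordinates). Camera axes: x right, y down, z forward; pixel columns grow to the right and rows downward; lengths in m; the calibration is good to about 2 mm. A picture is of the moment at which its call begins. There is no depth.
- order.close_job(): hands the job in; it is judged then, once.
The state is a dict: "t": time; "joint_positions": joint angles; "dq": joint speeds; "tau": joint torques, N m; "ee_pos": TCP position; "tool_rot": TCP orientation; "ft_force": force on the tool from outside, world axes, zero at the start; "wrist_torque": the same for the moment, N m; "opening": finger opening in m; "finger_force": force on a finger pad.
Only numpy, scipy, OpenCV 4.12 (cv2) and the standard library are available. Lean on these libraries where they do the work, as an engineer would, in place of code of your own. Each camera call takes 0.05 s, during which the arm holds its last target. There are 200 camera calls.

## Working session

There is one attempt and no reset: what is moved stays moved. The work goes in short steps, Python scripts to look and compute and a tool call to move; the robot and the scene stay as the last step left them, time stands still between calls to the robot, and variables do not carry over. Pictures are saved under pics/ and viewed, at most 10 in all, crops included, and the job is handed in when it is done.

Besides the shell and the picture viewer there is one more tool, called after ">>>" by a JSON object that holds its "api" and its "payload". jog_arm: Moves the arm, as the interface text tells. Its arguments: {"type":"object","properties":{"deltas":{"type":"string"},"squeeze":{"type":"number"}},"required":["deltas"]}

```bash
mkdir -p pics; python3 - <<'E'
from workcell import status, optics
import cv2,numpy as np
np.set_printoptions(precision=4,suppress=True)
print(status.get_state())
for n in("side","top"):
    c=optics.capture(n); cv2.imwrite(f"pics/{n}0.png",c["img"][:,:,::-1]); print(n,c["fx"],c["fy"],c["cx"],c["cy"]); print(c["world_to_cam"])
E
```

```text
{'t': 0.0, 'joint_positions': array([-1.3873,  0.3812,  1.2983,  0.    ,  1.4636, -0.2153]), 'dq': array([-0.0006, -0.0011, -0.0006,  0.0009,  0.0008,  0.    ]), 'tau': array([  0.001 , -44.8463, -23.1274,  -0.0001,   0.0049,  -0.    ]), 'ee_pos': array([ 0.2135, -0.5065,  0.2307]), 'tool_rot': array([-3.1401, -0.0003,  0.3988]), 'ft_force': array([ 0.6986, -0.5545,  0.2158]), 'wrist_torque': array([ 0.0085, -0.0405, -0.0078]), 'finger_force': 0.0, 'opening': 0.08541542005278935}
side 493.20269758353714 493.20269758353714 323.91177752796546 242.7106008151672
[[-0.4474 -0.8941  0.0198  0.3665]
 [-0.4445  0.203  -0.8725  0.3995]
 [ 0.7761 -0.3991 -0.4882  0.7368]
 [ 0.      0.      0.      1.    ]]
top 568.617214227557 568.617214227557 317.99647785422326 247.92252964595957
[[-0.3829 -0.9238  0.0019  0.3142]
 [-0.7463  0.3081 -0.59    0.4578]
 [ 0.5444 -0.2274 -0.8074  1.183 ]
 [ 0.      0.      0.      1.    ]]
```

View pics/side0.png

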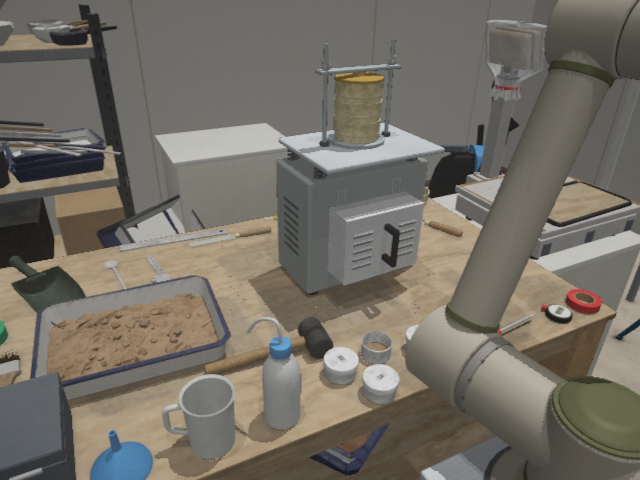

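View pics/top0.png

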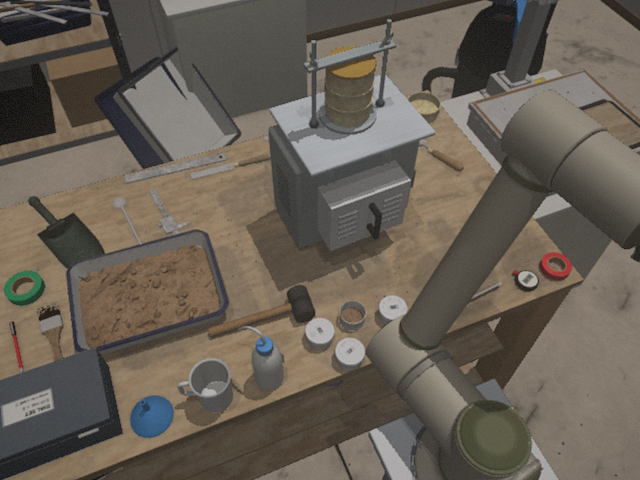

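The side view shows the guard hung on the face at about (375,238), with its handle from (391,228) to (391,262). The deck's front corners are near (312,163) and (441,150). In the top view the handle is near (375,220). I'll zoom in on both views in one composite.

```bash
cat > h.py <<'E'
import numpy as np,cv2
from workcell import status,optics
np.set_printoptions(precision=4,suppress=True)
def cap(n): return optics.capture(n)
def P(c): return np.array([[c["fx"],0,c["cx"]],[0,c["fy"],c["cy"]],[0,0,1]])@c["world_to_cam"][:3]
def tri(cs,ct,a,b):
    X=cv2.triangulatePoints(P(cs),P(ct),np.array(a,float).T,np.array(b,float).T); X=(X[:3]/X[3]).T
    def e(c,uv): q=np.c_[X,np.ones(len(X))]@P(c).T; return np.linalg.norm(q[:,:2]/q[:,2:]-np.array(uv),axis=1)
    return X,e(cs,a),e(ct,b)
def proj(c,X): q=np.c_[np.atleast_2d(X),np.ones(len(np.atleast_2d(X)))]@P(c).T; return q[:,:2]/q[:,2:]
def ray(c,uv,n,d):  # plane n.x=d
    W=c["world_to_cam"]; R=W[:3,:3]; o=-R.T@W[:3,3]
    r=R.T@np.array([(uv[0]-c["cx"])/c["fx"],(uv[1]-c["cy"])/c["fy"],1]); n=np.array(n,float)
    return o+r*(d-n@o)/(n@r)
def crop(c,x,y,w,h,s): return cv2.resize(np.ascontiguousarray(c["img"][y:y+h,x:x+w,::-1]),None,fx=s,fy=s,interpolation=cv2.INTER_CUBIC)
def grid(im,x,y,s,st=20):
    for u in range(x-x%st+st,x+int(im.shape[1]/s),st): cv2.line(im,(int((u-x)*s),0),(int((u-x)*s),6),(0,0,255),1); cv2.putText(im,str(u),(int((u-x)*s)-8,16),0,.33,(0,0,255))
    for v in range(y-y%st+st,y+int(im.shape[0]/s),st): cv2.line(im,(0,int((v-y)*s)),(6,int((v-y)*s)),(0,0,255),1); cv2.putText(im,str(v),(8,int((v-y)*s)+4),0,.33,(0,0,255))
    return im
E
python3 - <<'E'
from h import *
a=grid(crop(cap("side"),270,120,180,190,2.2),270,120,2.2); b=grid(crop(cap("top"),260,80,180,190,2.2),260,80,2.2)
cv2.imwrite("pics/c1.png",np.hstack([a,b]))
E
```

```text
(no output)
```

View pics/c1.png

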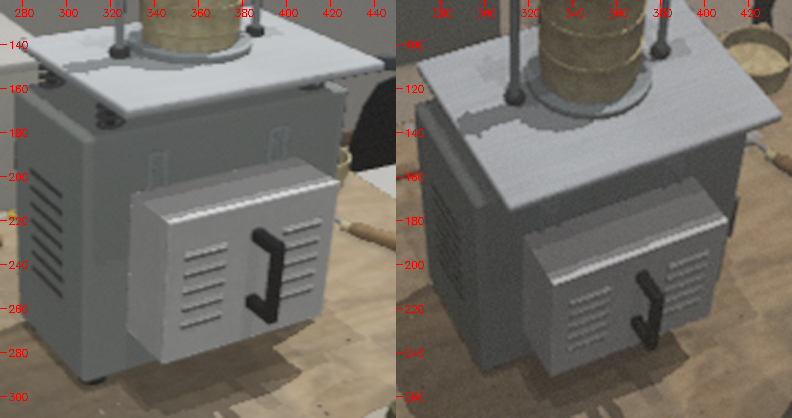

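```bash
python3 - <<'E'
from h import *
cs,ct=cap("side"),cap("top")
s=[(328.2,173.2),(443.6,150.5),(346.4,220.9),(423.6,202.7),(344.1,284.5),(415.9,263.6),(395.9,229),(393.2,265.5)]
t=[(313.2,175),(434.5,133.6),(330.5,209.5),(410.5,179.1),(330.5,250.9),(403.2,224.1),(379,212),(376.8,237.7)]
X,e,f=tri(cs,ct,s,t)
for n,x,a,b in zip("deckL deckR TL TR BL BR hT hB".split(),X,e,f):print(n,x,a,b)
for i,j in((0,1),(2,3),(4,5)):
    d=X[i]-X[j]; print(np.linalg.norm(d),np.arctan2(-d[0],d[1]))
E
```

```text
deckL [0.5991 0.1054 0.3374] 1.1583322290513558 0.824882012134623
deckR [ 0.6099 -0.1947  0.3414] 1.1274915876189813 0.8635978578418575
TL [0.5758 0.0723 0.2338] 0.6969354174128763 0.48784462121424516
TR [ 0.595  -0.1435  0.2273] 0.769044139406205 0.5686815966889781
BL [0.5767 0.0691 0.0706] 0.9948349918184228 0.6817087035348244
BR [ 0.5882 -0.1412  0.0651] 1.5530243316505385 1.1192300614139894
hT [ 0.5504 -0.0401  0.2019] 1.0791049697647603 0.7669424856736539
hB [ 0.5438 -0.0391  0.1116] 1.3962163575174837 0.9779563062347556
0.3003624798672943 0.035935305847620794
0.21682702783795774 0.08909967851797444
0.21060012299714254 0.054672613053607454
```

```bash
cat >> h.py <<'E'
from scipy.spatial.transform import Rotation as Ro
def rot(tilt,yaw,roll=np.pi): return Ro.from_euler("xyz",[roll,-tilt,yaw])
def cur(): s=status.get_state(); return np.array(s["ee_pos"]),Ro.from_euler("xyz",s["tool_rot"])
def plan(R,*pts,start=None):
    "turn first, then the shifts, cm in tool axes"
    p,R0=cur() if start is None else start
    print("turn",(R0.inv()*R).as_rotvec())
    for q in pts: print("shift cm",R.inv().apply(np.array(q)-p)*100); p=np.array(q)
E
python3 - <<'E'
from h import *
R=rot(.65,.05); z=R.apply([0,0,1]); g=np.array([.547,-.0396,.157])+.019*z
print(g); plan(R,g-.13*z,g)
E
```

```text
[ 0.5585 -0.039   0.1419]
turn [-0.1139  0.6433  0.3362]
shift cm [ 23.8869 -44.9888  16.3669]
shift cm [-0. -0. 13.]
```

>>> {"api": "jog_arm", "payload": {"deltas": "0 0 0 -0.0228 0.1287 0.0672 8.5; 0 0 0 -0.0228 0.1287 0.0672 8.5; 0 0 0 -0.0228 0.1287 0.0672 8.5; 0 0 0 -0.0228 0.1287 0.0672 8.5; 0 0 0 -0.0228 0.1287 0.0672 8.5; 2.39 -4.5 1.64 0 0 0 8.5; 2.39 -4.5 1.64 0 0 0 8.5; 2.39 -4.5 1.64 0 0 0 8.5"}}

```text
t: 1.3
ee_pos: [0.294, -0.3663, 0.2355]
tool_rot: [3.141, -0.65, 0.05]
ft_force: [0.2, -0.2, 0.9]
opening: 0.0852
finger_force: 0.0
```

>>> {"api": "jog_arm", "payload": {"deltas": "2.39 -4.5 1.64 0 0 0 8.5; 2.39 -4.5 1.64 0 0 0 8.5; 2.39 -4.5 1.64 0 0 0 8.5; 2.39 -4.5 1.64 0 0 0 8.5; 2.39 -4.5 1.64 0 0 0 8.5; 2.39 -4.5 1.64 0 0 0 8.5; 2.39 -4.5 1.64 0 0 0 8.5; 0 0 0 0 0 0 8.5"}}

```text
t: 2.3
ee_pos: [0.4807, -0.0385, 0.2453]
tool_rot: [3.141, -0.651, 0.059]
ft_force: [0.2, 0.3, 0.1]
opening: 0.0851
finger_force: 0.0
```

```bash
python3 - <<'E'
from h import *
s=status.get_state();print(s["t"],s["ee_pos"],s["tool_rot"],s["joint_positions"])
R=rot(.65,.05); z=R.apply([0,0,1]); g=np.array([.547,-.0396,.157])+.019*z
plan(R,g)
cs,ct=cap("side"),cap("top"); print(proj(cs,[.547,-.0396,.157]))
cv2.imwrite("pics/c2.png",np.hstack([grid(crop(cs,270,120,180,190,2.2),270,120,2.2),grid(crop(ct,260,80,180,190,2.2),260,80,2.2)]))
E
```

```text
2.3 [ 0.4807 -0.0385  0.2453] [ 3.1409 -0.6505  0.0589] [-0.5108  0.0231  1.897   0.5173  0.7199  0.6954]
turn [-0.0047 -0.0005  0.0071]
shift cm [-0.0815  0.445  12.9316]
[[395.763  247.7806]]
```

View pics/c2.png

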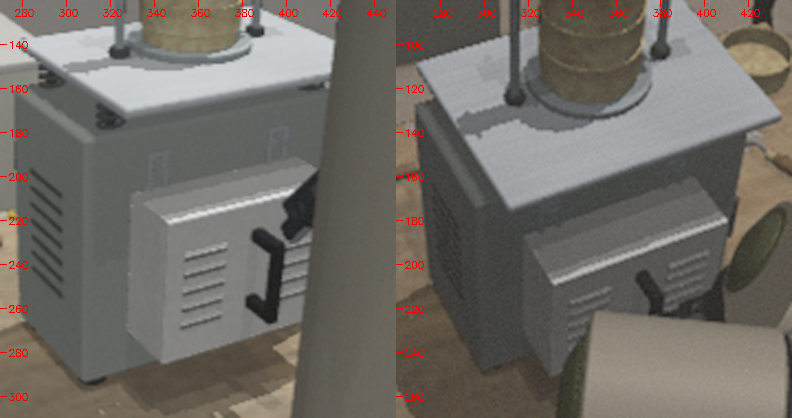

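The side view shows the handle clear, from about (391,225) to (392,265), with the open finger just right of and above it. The arm hides the rest, so I'll approach straight along the tool.

>>> {"api": "jog_arm", "payload": {"deltas": "0 0.4 3 0 0 0 8.5; 0 0 3.5 0 0 0 8.5; 0 0 3.5 0 0 0 6; 0 0 2.9 0 0 0 4; 0 0 0 0 0 0 3; 0 0 0 0 0 0 2.4; 0 0 0 0 0 0 2", "squeeze": 30}}

```text
t: 3.28
ee_pos: [0.558, -0.0436, 0.1436]
tool_rot: [3.14, -0.652, 0.05]
ft_force: [0.3, -0.9, 0.0]
opening: 0.0196
finger_force: 0.0
```

>>> {"api": "jog_arm", "payload": {"deltas": "0 0 0 0 0 0 0; 0 0 0 0 0 0 0; 0 0 0 0 0 0 0; 0 0 0 0 0 0 0"}}

```text
t: 3.78
ee_pos: [0.5572, -0.0418, 0.1431]
tool_rot: [-3.141, -0.65, 0.052]
ft_force: [-7.3, 6.5, 4.1]
opening: 0.0134
finger_force: 32.4
```

>>> {"api": "jog_arm", "payload": {"deltas": "0 -0.2 0 0 0 0 0; 0 0 0 0 0 0 0; 0.3 0 -0.4 0 0 0 0; 0.3 0 -0.4 0 0 0 0; 0.3 0 -0.4 0 0 0 0; 0.3 0 -0.4 0 0 0 0; 0 0 0 0 0 0 0; 0 0 0 0 0 0 0", "squeeze": 110}}

```text
t: 4.78
ee_pos: [0.558, -0.0408, 0.1626]
tool_rot: [3.141, -0.65, 0.051]
ft_force: [-6.1, 2.9, -3.0]
opening: 0.0125
finger_force: 107.6
```

```bash
python3 - <<'E'
from h import *
cs,ct=cap("side"),cap("top")
cv2.imwrite("pics/c3.png",np.hstack([grid(crop(cs,270,120,180,190,2.2),270,120,2.2),grid(crop(ct,260,80,180,190,2.2),260,80,2.2)]))
E
```

```text
(no output)
```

View pics/c3.png

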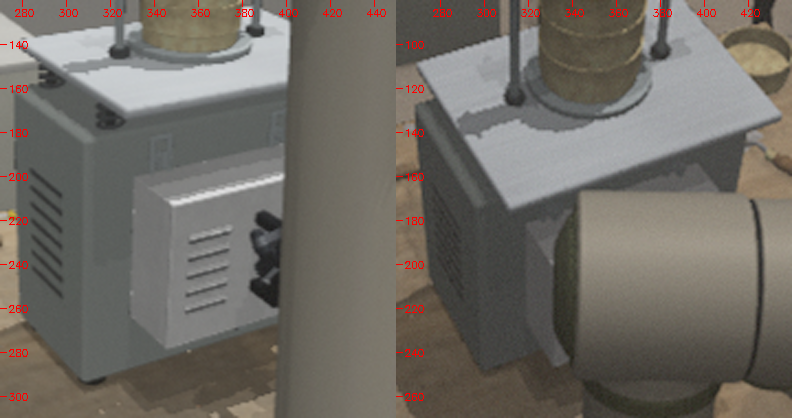

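The guard has risen about 6.5 px, or 17 mm: its top-left front corner moved from (346,221) to (347,214). I'll raise it 2 mm more, then draw it out.

>>> {"api": "jog_arm", "payload": {"deltas": "0.12 0 -0.16 0 0 0 0; 0 0 0 0 0 0 0; -0.8 0 -0.6 0 0 0 0; -0.8 0 -0.6 0 0 0 0; -0.8 0 -0.6 0 0 0 0; -0.8 0 -0.6 0 0 0 0; -0.8 0 -0.6 0 0 0 0; 0 0 0 0 0 0 0"}}

```text
t: 5.88
ee_pos: [0.5076, -0.0437, 0.1642]
tool_rot: [3.141, -0.65, 0.05]
ft_force: [0.5, -1.3, -4.2]
opening: 0.0122
finger_force: 107.4
```

```bash
python3 - <<'E'
from h import *
cs,ct=cap("side"),cap("top")
cv2.imwrite("pics/c4.png",np.hstack([grid(crop(cs,270,120,180,190,2.2),270,120,2.2),grid(crop(ct,260,80,180,190,2.2),260,80,2.2)]))
E
```

```text
(no output)
```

View pics/c4.png

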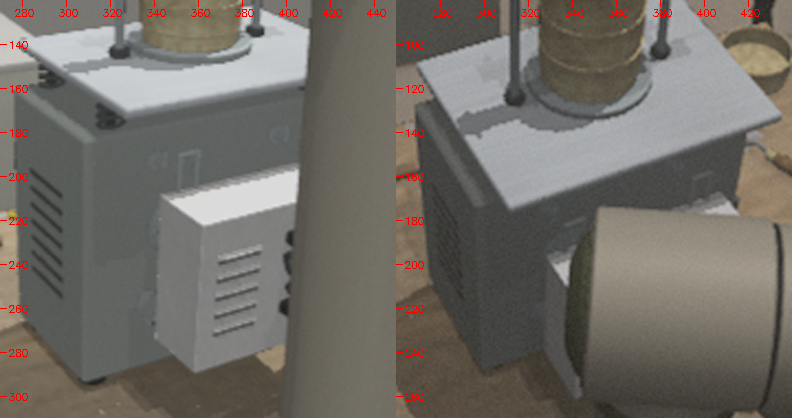

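The guard is clear of the hooks and its hanging weight reads about 4.2 N. Next: further out, then right, then down.

>>> {"api": "jog_arm", "payload": {"deltas": "-1 0 -0.75 0 0 0 0; -1 0 -0.75 0 0 0 0; 0 3 0 0 0 0 0; 0 4.5 0 0 0 0 0; 0 4.5 0 0 0 0 0; 0 4.5 0 0 0 0 0; 0 4.5 0 0 0 0 0; 0 4.5 0 0 0 0 0"}}

```text
t: 6.98
ee_pos: [0.4961, -0.3014, 0.1641]
tool_rot: [3.14, -0.65, 0.051]
ft_force: [0.2, 0.3, -2.7]
opening: 0.0126
finger_force: 107.5
```

>>> {"api": "jog_arm", "payload": {"deltas": "0 3 0 0 0 0 0; 0 0 0 0 0 0 0; -0.4 0 2.2 0 0 0 0; -1.2 0 1.6 0 0 0 0; -1.2 0 1.6 0 0 0 0; -0.9 0 1.2 0 0 0 0; 0 0 0 0 0 0 0; 0 0 0 0 0 0 0"}}

```text
t: 7.98
ee_pos: [0.5083, -0.3288, 0.0899]
tool_rot: [3.14, -0.651, 0.052]
ft_force: [-1.1, -0.4, -3.0]
opening: 0.0125
finger_force: 107.6
```

```bash
python3 - <<'E'
from h import *
s=status.get_state();print(s["t"],s["ee_pos"],s["tool_rot"],s["ft_force"],s["wrist_torque"])
cs,ct=cap("side"),cap("top")
a=cv2.resize(np.ascontiguousarray(cs["img"][100:400,260:600,::-1]),(400,353));b=cv2.resize(np.ascontiguousarray(ct["img"][60:360,260:600,::-1]),(400,353))
cv2.imwrite("pics/c5.png",np.hstack([a,b]))
E
```

```text
7.975 [ 0.5083 -0.3288  0.0899] [ 3.1398 -0.6507  0.0516] [-1.1402 -0.4415 -2.9667] [-0.0597  0.7804 -0.0579]
```

View pics/c5.png

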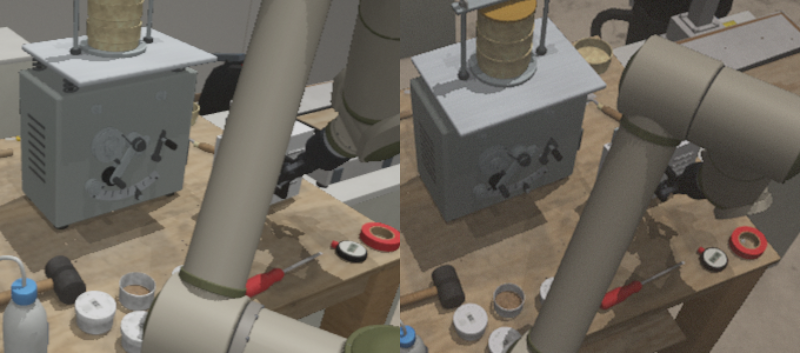

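The guard is now right of the shaker, a little above the table, and the drive is exposed. I'll lower it gently.

>>> {"api": "jog_arm", "payload": {"deltas": "-0.18 0 0.24 0 0 0 0; -0.18 0 0.24 0 0 0 0; -0.18 0 0.24 0 0 0 0; -0.12 0 0.16 0 0 0 0; 0 0 0 0 0 0 0"}}

```text
t: 8.7
ee_pos: [0.508, -0.3289, 0.0781]
tool_rot: [3.141, -0.65, 0.05]
ft_force: [-0.1, -0.2, -2.8]
opening: 0.0125
finger_force: 107.6
```

>>> {"api": "jog_arm", "payload": {"deltas": "-0.12 0 0.16 0 0 0 0; -0.12 0 0.16 0 0 0 0; 0 0 0 0 0 0 0"}}

```text
t: 9.07
ee_pos: [0.5083, -0.3292, 0.0762]
tool_rot: [3.139, -0.653, 0.051]
ft_force: [-10.5, 3.9, 14.9]
opening: 0.0125
finger_force: 110.6
```

>>> {"api": "jog_arm", "payload": {"deltas": "0.06 0 -0.1 0 0 0 0; 0 0 0 0 0 0 2; 0 0 0 0 0 0 4; 0 0 0 0 0 0 6; 0 0 0 0 0 0 6; 0 0 -3 0 0 0 6; 0 0 -4 0 0 0 6; 0 0 -6 0 0 0 6", "squeeze": 30}}

```text
t: 10.07
ee_pos: [0.4286, -0.3324, 0.1791]
tool_rot: [-3.14, -0.649, 0.05]
ft_force: [0.0, -1.0, 1.0]
opening: 0.0601
finger_force: 0.0
```

>>> {"api": "jog_arm", "payload": {"deltas": "0 0 -5 0 0 0 3; 0 0 -5 0 0 0 0; 0 0 0 0 0 0 0; 0 0 0 0 0 0 0"}}

```text
t: 10.58
ee_pos: [0.3689, -0.3356, 0.2579]
tool_rot: [-3.142, -0.65, 0.05]
ft_force: [0.5, -0.2, 0.0]
opening: -0.0003
finger_force: 0.0
```

```bash
python3 - <<'E'
from h import *
s=status.get_state();print(s["t"],s["ee_pos"],s["tool_rot"],s["opening"])
cs,ct=cap("side"),cap("top")
a=cv2.resize(np.ascontiguousarray(cs["img"][100:400,260:600,::-1]),(400,353))
cv2.imwrite("pics/s6.png",cs["img"][:,:,::-1]);cv2.imwrite("pics/t6.png",ct["img"][:,:,::-1])
x=grid(crop(cs,325,200,115,90,3.45),325,200,3.45,10); y=grid(crop(ct,310,170,115,90,3.45),310,170,3.45,10)
b=cv2.resize(np.ascontiguousarray(ct["img"][60:360,260:600,::-1]),(396,280));a=cv2.resize(a,(396,280))
n=min(x.shape[1],396); cv2.imwrite("pics/c6.png",np.vstack([np.hstack([x[:,:n],y[:,:n]]),np.hstack([a[:,:n],b[:,:n]])]))
E
```

```text
10.575 [ 0.3689 -0.3356  0.2579] [-3.1415 -0.6501  0.0499] -0.00034354171477973046
```

View pics/c6.png

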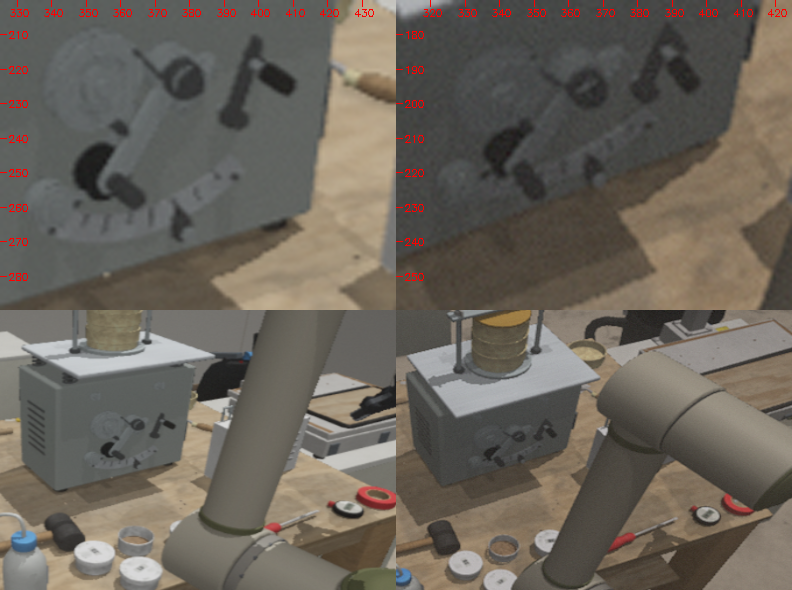

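The drive is exposed, and the guard stands right of the shaker in both lower panels. Side-view pixels: pivot hub (378,222), push stud end (365,259), knob end (409,225), tab tip (376,259).

```bash
python3 - <<'E'
from h import *
cs,ct=cap("side"),cap("top")
s=np.array([(183,77),(137,203),(289,86),(175,203),(236,177)])/3.45+[325,200]
t=np.array([(588-396,89),(541-396,195),(695-396,90),(592-396,160),(651-396,125)])/3.45+[310,170]
X,e,f=tri(cs,ct,s,t)
O=np.array([.663,-.042,0]);
for yaw in(.05,):
  Rz=Ro.from_euler("z",yaw)
  for n,x,a,b in zip("pivot stud knob tab scaleR".split(),X,e,f): print(n,x,Rz.inv().apply(x-O),a,b)
  n=Rz.apply([1,0,0])
  for nm,i,d in(("pivot",0,.045),("stud",1,.058),("knob",2,.056),("tab",3,.005),("scR",4,.005)):
    q=[Rz.inv().apply(ray(c,p[i],n,n@O-d)-O) for c,p in((cs,s),(ct,t))]; print(nm,*q)
E
```

```text
pivot [ 0.6201 -0.0395  0.1862] [-0.0427  0.0046  0.1862] 1.1926553282954624 0.8611504268515349
stud [0.6014 0.0014 0.1079] [-0.0594  0.0464  0.1079] 1.4039749136832045 0.9886267512559279
knob [ 0.6021 -0.1159  0.1714] [-0.0645 -0.0707  0.1714] 1.495892078592135 1.091716702892868
tab [ 0.6485 -0.0637  0.0651] [-0.0156 -0.021   0.0651] 2.0735345555433415 1.4902622695053118
scaleR [ 0.6598 -0.1212  0.0675] [-0.0071 -0.0789  0.0675] 1.142291620222167 0.8327114923942522
pivot [-0.045   0.0097  0.1891] [-0.045   0.0036  0.1872]
stud [-0.058   0.0494  0.1088] [-0.058   0.0428  0.1032]
knob [-0.056  -0.0735  0.1678] [-0.056  -0.0805  0.1566]
tab [-0.005  -0.0226  0.0603] [-0.005  -0.0325  0.0457]
scR [-0.005  -0.0769  0.0677] [-0.005  -0.0831  0.0621]
```

```bash
python3 - <<'E'
from h import *
cs=[cap("side") for _ in range(6)]; c=cs[0]; c["img"]=np.mean([k["img"].astype(float) for k in cs],0)
im=np.clip((c["img"]-30)*1.8,0,255).astype(np.uint8); c["img"]=im
cv2.imwrite("pics/c7.png",grid(crop(c,330,212,78,64,9.2),330,212,9.2,5))
E
```

```text
(no output)
```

View pics/c7.png

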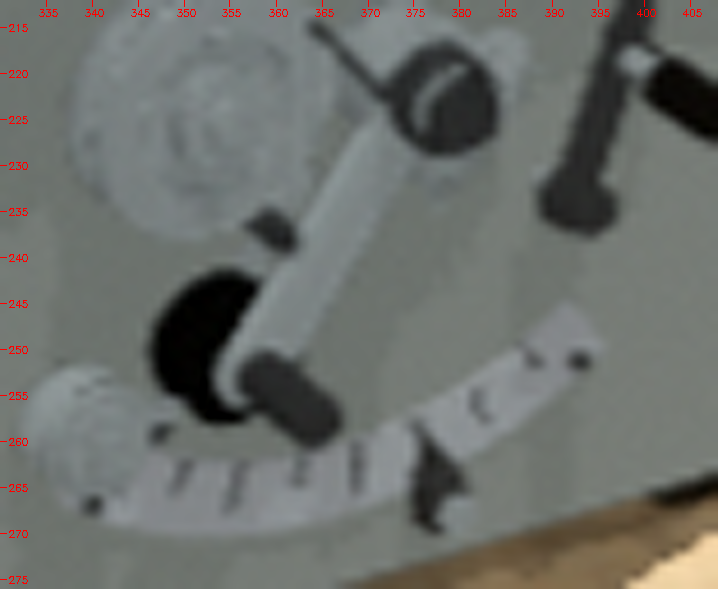

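```bash
python3 - <<'E'
from h import *
from scipy.optimize import least_squares
c=cap("side")
O=np.array([.663,-.042,0]);Rz=Ro.from_euler("z",.05);n=Rz.apply([1,0,0])
def r(p,d=.005): return Rz.inv().apply(ray(c,np.array(p)/9.2+[330,212],n,n@O-d)-O)[1:]
E=np.array([r(p) for p in [(183,459),(238,460),(303,453),(358,442),(418,424),(478,388),(530,345),(565,305)]])
f=least_squares(lambda v:np.hypot(*(E-v[:2]).T)-.124,[0,.185]); C=f.x; print("centre",C,f.fun*1000)
print("free r",least_squares(lambda v:np.hypot(*(E-v[:2]).T)-v[2],[0,.185,.12]).x)
for C in (C,[.0085,.187]):
  for nm,p in (("ptr",(160,432)),("t",(183,475)),("t",(236,485)),("t",(302,470)),("t",(358,468)),("TABtip",(418,430)),("tabmid",(436,480)),("t",(480,405)),("t",(533,358))):
    v=r(p)-C; print(nm,np.hypot(*v).round(4),"joint",(np.radians(33)+np.arctan2(-v[0],-v[1])).round(3))
print("stud end",r((318,425),.058),"hub",r((445,100),.05),"pawl foot",r((577,203),.012))
E
```

```text
centre [0.0035 0.1864] [ 0.2815 -0.842  -1.1674 -0.1455  2.0297  1.531   0.2226 -2.175 ]
free r [0.0023 0.1756 0.1138]
ptr 0.1185 joint 0.052
t 0.1288 joint 0.166
t 0.1307 joint 0.312
t 0.1282 joint 0.476
t 0.1324 joint 0.62
TABtip 0.128 joint 0.773
tabmid 0.1475 joint 0.8
t 0.1314 joint 0.931
t 0.1289 joint 1.083
ptr 0.1166 joint 0.092
t 0.1275 joint 0.204
t 0.1301 joint 0.351
t 0.1284 joint 0.516
t 0.1333 joint 0.658
TABtip 0.1297 joint 0.811
tabmid 0.1493 joint 0.832
t 0.1338 joint 0.964
t 0.132 joint 1.114
stud end [0.05   0.1107] hub [0.0124 0.1906] pawl foot [-0.0634  0.1246]
```

The circle fit gives a centre at (0.0035, 0.186), as expected, and the ticks match the notches. The tab reads about 0.78, so the notch to use is 0.77. Next is the pawl.

```bash
cat >> h.py <<'E'
O=np.array([.663,-.042,0]);Rz=Ro.from_euler("z",.05)
def W(*v): return O+Rz.apply(v)
def S(p): return Rz.inv().apply(np.array(p)-O)
RT=rot(.78,.05); ZT=RT.apply([0,0,1])
E
python3 - <<'E'
from h import *
a=W(-.042,-.1135,.160); b=W(-.042,-.072,.160); print(a)
plan(RT,a-.10*ZT,a,b)
print(S(cur()[0]))
E
```

```text
[ 0.6267 -0.1575  0.16  ]
turn [0.0001 0.1297 0.0006]
shift cm [ 12.0174 -16.5174  15.7239]
shift cm [-0.  0. 10.]
shift cm [-0.   -4.15 -0.  ]
[-0.3083 -0.2787  0.2584]
```

>>> {"api": "jog_arm", "payload": {"deltas": "0 0 0 0 0.13 0 0; 2 -2.75 2.6 0 0 0 0; 2 -2.75 2.6 0 0 0 0; 2 -2.75 2.6 0 0 0 0; 2 -2.75 2.6 0 0 0 0; 2 -2.75 2.6 0 0 0 0; 2 -2.75 2.6 0 0 0 0; 0 0 0 0 0 0 0"}}

```text
t: 12.12
ee_pos: [0.5564, -0.1588, 0.2315]
tool_rot: [3.141, -0.78, 0.055]
ft_force: [0.3, 0.3, 1.0]
opening: 0.0001
finger_force: 0.0
```

>>> {"api": "jog_arm", "payload": {"deltas": "0 0 3 0 0 0 0; 0 0 3 0 0 0 0; 0 0 2.5 0 0 0 0; 0 0 1.5 0 0 0 0; 0 0 0 0 0 0 0"}}

```text
t: 12.75
ee_pos: [0.6256, -0.1581, 0.1603]
tool_rot: [3.141, -0.78, 0.05]
ft_force: [0.6, 0.5, 0.8]
opening: -0.0002
finger_force: 0.0
```

```bash
python3 - <<'E'
from h import *
s=status.get_state();print(s["t"],S(s["ee_pos"]),s["tool_rot"],s["joint_positions"],s["ft_force"])
E
```

```text
12.75 [-0.0432 -0.1141  0.1603] [ 3.1415 -0.7795  0.0501] [-0.6094  0.4238  1.7178  0.9649  0.5514  0.1789] [0.6369 0.5003 0.7985]
```

Now push left in small steps.

>>> {"api": "jog_arm", "payload": {"deltas": "0 -0.8 0 0 0 0 0; 0 -0.7 0 0 0 0 0; 0 -0.6 0 0 0 0 0; 0 -0.6 0 0 0 0 0; 0 -0.5 0 0 0 0 0; 0 -0.5 0 0 0 0 0; 0 -0.5 0 0 0 0 0; 0 0 0 0 0 0 0"}}

```text
t: 13.75
ee_pos: [0.6235, -0.1154, 0.1608]
tool_rot: [3.141, -0.78, 0.051]
ft_force: [-0.2, -0.0, -0.3]
opening: 0.0001
finger_force: 0.0
```

```bash
python3 - <<'E'
from h import *
cs=cap("side");print(S(cur()[0]), status.get_state()["ft_force"])
for n,v in(("out",(-.056,-.0715,.1704)),("in",(-.056,-.045,.169))): print(n,proj(cs,W(*v)))
# dark blob near knob
im=cs["img"][205:245,385:425].max(2); print("dark px centroid",[(np.argwhere(im<45).mean(0)+[205,385]),(im<45).sum()])
cv2.imwrite("pics/c8.png",crop(cs,320,190,120,100,6))
E
```

```text
[-0.043  -0.0716  0.1608] [-0.41   -0.161  -0.3982]
out [[408.1976 224.1321]]
in [[399.1918 227.0043]]
dark px centroid [array([224.814 , 395.0233]), np.int64(43)]
```

>>> {"api": "jog_arm", "payload": {"deltas": "0 0 -4 0 0 0 0; 0 0 -6 0 0 0 0; 0 0 0 0 0 0 0"}}

```text
t: 14.18
ee_pos: [0.5524, -0.1199, 0.235]
tool_rot: [3.136, -0.785, 0.053]
ft_force: [0.1, 0.1, 0.0]
opening: 0.0001
finger_force: 0.0
```

```bash
python3 - <<'E'
from h import *
cs=cap("side"); old=cv2.imread("pics/s6.png")[:,:,::-1]
for nm,i in(("old",old),("now",cs["img"])):
    m=(i[205:245,385:425].max(2)<55).astype(np.uint8); n,l,st,ce=cv2.connectedComponentsWithStats(m); print(nm,[(a[4],c+[385,205]) for a,c in zip(st[1:],ce[1:]) if a[4]>8])
a=W(-.050,.085,.095);plan(RT,a-.10*ZT,a,W(-.050,.0046,.095))
print(proj(cs,W(-.056,-.045,.169)))
cv2.imwrite("pics/c9.png",crop(cs,320,190,120,100,6))
E
```

```text
old [(np.int32(13), array([397.7692, 214.3077])), (np.int32(52), array([404.8077, 222.5385])), (np.int32(15), array([393.8667, 226.8667])), (np.int32(27), array([391.9259, 233.5556]))]
now [(np.int32(111), array([393.5225, 227.8649]))]
turn [ 0.0028 -0.0027  0.0011]
shift cm [ -5.2006 -15.729    4.3183]
shift cm [-0. -0. 10.]
shift cm [-0.    8.04 -0.  ]
[[399.1918 227.0043]]
```

View pics/c9.png

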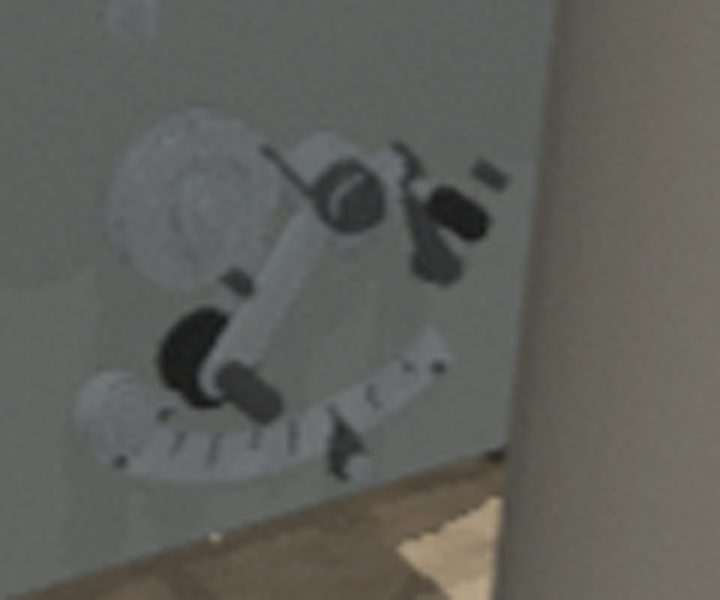

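The pawl now leans left on the quadrant: its knob end is near (397,225). Now to the left side of the push stud.

>>> {"api": "jog_arm", "payload": {"deltas": "-1.04 -3.15 0.86 0 0 0 0; -1.04 -3.15 0.86 0 0 0 0; -1.04 -3.15 0.86 0 0 0 0; -1.04 -3.15 0.86 0 0 0 0; -1.04 -3.15 0.86 0 0 0 0; 0 0 0 0 0 0 0; 0 0 3 0 0 0 0; 0 0 3 0 0 0 0"}}

```text
t: 15.22
ee_pos: [0.5821, 0.039, 0.1212]
tool_rot: [3.14, -0.78, 0.051]
ft_force: [-0.4, 0.5, 0.2]
opening: -0.0
finger_force: 0.0
```

```bash
python3 - <<'E'
from h import *
print(S(cur()[0]), status.get_state()["ft_force"]); plan(RT,W(-.05,.085,.095))
E
```

```text
[-0.0767  0.0849  0.1212] [-0.4465  0.47    0.1611]
turn [ 0.0014 -0.0004  0.0004]
shift cm [ 0.0579 -0.0096  3.7395]
```

>>> {"api": "jog_arm", "payload": {"deltas": "0 0 2 0 0 0 0; 0 0 1.7 0 0 0 0; 0 0.6 0 0 0 0 0; 0 0.6 0 0 0 0 0; 0 0.6 0 0 0 0 0; 0 0.6 0 0 0 0 0; 0 0.6 0 0 0 0 0; 0 0 0 0 0 0 0"}}

```text
t: 16.23
ee_pos: [0.6073, 0.0124, 0.095]
tool_rot: [-3.139, -0.779, 0.052]
ft_force: [2.1, 7.7, -6.5]
opening: -0.0003
finger_force: 4.3
```

```bash
cat > st.py <<'E'
from h import *
cs=cap("side"); s=status.get_state(); y=S(s["ee_pos"]); print(s["t"],y,Rz.inv().apply(s["ft_force"]))
u=(.004-(y[1]-.022))/.085; print("implied q",.576+np.arcsin(u))
i=cs["img"]; cv2.imwrite("pics/st.png",crop(cs,320,190,120,100,6))
# arm's stud/pointer visibility: dark px in the drive window
m=(i[240:275,335:400].max(2)<60).astype(np.uint8); n,l,st,ce=cv2.connectedComponentsWithStats(m); print([(a[4],(c+[335,240]).round(1)) for a,c in zip(st[1:],ce[1:]) if a[4]>5])
E
python3 st.py
```

```text
16.275 [-0.0529  0.0572  0.0951] [ 2.6336  8.5182 -6.3085]
implied q 0.20059630516486104
[(np.int32(412), array([369.6, 254.5])), (np.int32(89), array([355. , 248.8]))]
```

>>> {"api": "jog_arm", "payload": {"deltas": "-0.1 0.5 0.1 0 0 0 0; -0.1 0.5 0.1 0 0 0 0; -0.1 0.5 0.1 0 0 0 0; 0 0.5 0 0 0 0 0; 0 0.5 0 0 0 0 0; 0 0.5 0 0 0 0 0; 0 0 0 0 0 0 0"}}

```text
t: 17.15
ee_pos: [0.6089, -0.0177, 0.091]
tool_rot: [-3.139, -0.779, 0.051]
ft_force: [1.7, 8.1, -5.5]
opening: -0.0001
finger_force: 3.9
```

```bash
python3 st.py
```

```text
17.2 [-0.0529  0.0271  0.091 ] [ 2.2422  6.7786 -5.2102]
implied q 0.5636281447153576
[(np.int32(223), array([376.5, 255.6])), (np.int32(67), array([364.6, 248.7]))]
```

>>> {"api": "jog_arm", "payload": {"deltas": "0 0.5 0 0 0 0 0; 0 0.5 0 0 0 0 0; 0 0.5 0 0 0 0 0; 0 0.5 0 0 0 0 0; 0 0.5 0 0 0 0 0; 0 0 0 0 0 0 0; 0 0 0 0 0 0 0"}}

```text
t: 18.08
ee_pos: [0.6102, -0.0422, 0.0917]
tool_rot: [-3.139, -0.78, 0.052]
ft_force: [-0.8, 8.9, -0.2]
opening: -0.0001
finger_force: 4.7
```

```bash
python3 st.py
```

```text
18.125 [-0.0527  0.0025  0.0917] [-0.4762  9.9562 -0.1056]
implied q 0.8558896591210758
[(np.int32(54), array([372.6, 246.8])), (np.int32(11), array([384.4, 245.7])), (np.int32(96), array([380.1, 258.2]))]
```

>>> {"api": "jog_arm", "payload": {"deltas": "0 -0.3 0 0 0 0 0; 0 -0.3 0 0 0 0 0; 0 0 0 0 0 0 0"}}

```text
t: 18.5
ee_pos: [0.6099, -0.0366, 0.0913]
tool_rot: [-3.14, -0.779, 0.052]
ft_force: [0.2, 7.0, -4.2]
opening: -0.0
finger_force: 3.2
```

>>> {"api": "jog_arm", "payload": {"deltas": "0 -0.3 0 0 0 0 0; 0 -0.3 0 0 0 0 0; 0 0 0 0 0 0 0"}}

```text
t: 18.88
ee_pos: [0.6106, -0.0321, 0.0919]
tool_rot: [3.14, -0.781, 0.051]
ft_force: [-0.6, -0.1, -0.3]
opening: -0.0001
finger_force: 0.0
```

```bash
python3 st.py
```

```text
18.925 [-0.0519  0.0124  0.0918] [0.6608 0.2291 0.4232]
implied q 0.7361817405891822
[(np.int32(52), array([370., 247.])), (np.int32(134), array([379.1, 254.6])), (np.int32(15), array([376.5, 265.5]))]
```

Contact was lost between implied 0.79 and 0.74, so the arm is parked on the 0.77 notch. Retracting.

>>> {"api": "jog_arm", "payload": {"deltas": "0 -0.8 0 0 0 0 0; 0 -0.8 0 0 0 0 0; 0 0 -4 0 0 0 0; 0 0 -5 0 0 0 0; 0 0 -5 0 0 0 0; 0 0 -4 0 0 0 0; 0 0 0 0 0 0 0; 0 0 0 0 0 0 0"}}

```text
t: 19.92
ee_pos: [0.4836, -0.022, 0.2191]
tool_rot: [3.141, -0.78, 0.051]
ft_force: [0.0, 0.2, -1.2]
opening: -0.0002
finger_force: 0.0
```

```bash
python3 - <<'E'
from h import *
cs=cap("side"); i=cs["img"]; old=cv2.imread("pics/s6.png")[:,:,::-1]
for nm,k in(("old",old),("now",i)):
    m=(k[205:275,335:415].max(2)<60).astype(np.uint8); n,l,st,ce=cv2.connectedComponentsWithStats(m); print(nm,[(a[4],(c+[335,205]).round(1)) for a,c in zip(st[1:],ce[1:]) if a[4]>8])
for q in(.61,.77,.92):
    f=.576-q; print(q,"stud mid",proj(cs,W(-.045,.004+.085*np.sin(f),.185-.085*np.cos(f))))
print("rest",proj(cs,W(-.045,.0503,.1137)),"knob in",proj(cs,W(-.045,-.045,.169)))
print("tab now/old diff",np.abs(i[255:272,374:384].astype(int)-old[255:272,374:384]).mean())
E
```

```text
old [(np.int32(101), array([394.3, 225.8])), (np.int32(71), array([378. , 223.3])), (np.int32(58), array([404.8, 222.6])), (np.int32(9), array([359.7, 237. ])), (np.int32(166), array([354.5, 250.9])), (np.int32(24), array([376.5, 264.2])), (np.int32(13), array([404.2, 265.2]))]
now [(np.int32(14), array([373.6, 221.9])), (np.int32(46), array([379.8, 224.1])), (np.int32(126), array([393.5, 228.1])), (np.int32(17), array([404.8, 223.9])), (np.int32(42), array([406.2, 235. ])), (np.int32(9), array([359.6, 237.1])), (np.int32(82), array([371.2, 249.9])), (np.int32(50), array([381.8, 253.8])), (np.int32(21), array([376.5, 264.3])), (np.int32(9), array([403.2, 265.6]))]
0.61 stud mid [[378.2747 254.6682]]
0.77 stud mid [[382.9229 252.7989]]
0.92 stud mid [[387.1844 250.4055]]
rest [[361.4524 254.6   ]] knob in [[396.3814 225.1066]]
tab now/old diff 9.525490196078431
```

```bash
python3 -c "
from workcell import order; print(order.close_job())"
```

```text
the job is handed in; nothing more can be done
None
```

I handed the job in at about 20 s: the guard stands to the right of the shaker, the pawl is in, and the arm is parked on the pawl in the 0.77 notch, the nearest to the set tab (read at about 0.78), though the hand-in returned no verdict.

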